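# Hold the mirrored cabinet's sprung lock open

## Task

Take the red key out of the steel case, push it fully home into the lock in the roof of the little mirrored cabinet (rock it a little if the pins stick), and only then turn it a quarter turn clockwise (seen from above) until the door stands ajar. The lock springs back if let go, so finish still gripping the key, home and turned against its stop. Leave the black key in its slot and do not knock the cup, the jar or the magnifying glass about.

Things in the scene. Friction and masses are not known exactly. Their poses are not given: they have to be found in the camera images.
- red_key_bow (a point): Red key upright in a slot of the steel case, blade down, about 40 g. Point in the red bow (head), 25 mm above the bow's flat underside (shoulder). Bow 9 (x) x 26 (y) x 46 mm (z up), top 21 mm above the point; grip its flat faces. Steel blade below: 4 (x) x 12 (y) x 28.5 mm, last 8.5 mm tapering to 6 mm width, same both ways round. In case and lock the shoulder rests on the face.
- black_key_bow (a point): Black key, same shape and same point, in the other slot, 60 mm away along the keys' y. Stays where it is.
- case: Stainless tweezers case, fixed, 44 (x) x 130 (y) x 38 mm (z), origin at the centre of its underside. Two slots in its top, 30 mm either side of the middle along y, 32 mm deep, 1 mm clearance all round, hold the keys with the blade width along y.
- cabinet: Tiny cabinet with mirrors, fixed, 120 (x) x 160 (y) x 140 mm (z), origin at the centre of its underside. The mirrored swing door is on its +x side, hinged at the -y edge. A brass lock cylinder in a steel ring stands upright in the middle of its roof.
- keyhole (a point): Keyhole centre, on the flat face of the brass lock cylinder (33 mm disc, flush steel ring 50 mm), 144 mm above the shelf; z up, y along the slot, turning with it. Slot 5.6 (x) x 13.6 (y) x 32 mm deep, 2 mm chamfer. Two sprung sticky pins stand 2 mm in the blade's way, 10 and 19 mm down: 4 to 10 N to pass, 7 N sideways. Fully home: red key's bow point 25 mm above this point.
- cylinder (a joint): Turn of the lock cylinder, rad: 0 locked, grows clockwise seen from above to the stop at 1.57. A spring (0.02 N m at 0, 0.065 at the stop) turns it back. The key has about 0.15 rad of play in the slot: the gripper must turn some 1.7 rad to reach the stop.
- door (a joint): Opening of the mirrored door in rad, driven by the lock's cam: 0 shut, 0.25 ajar with the cylinder at its stop.
- cup_centre (a point): Pearl plastic denture cup, open, 80 mm across, 75 mm tall; point half-way up its axis. Bystander.
- jar_centre (a point): Amber glass jar with white screw lid, 64 mm across, 85 mm tall; point half-way up its axis. Bystander.
- magnifier_lens (a point): Magnifying glass lying flat, lens ring 82 mm across, 12 mm thick; its black handle (15 mm thick) points to this point's -y and ends 143 mm from it. Point at the lens centre. Bystander.

How it is judged:
On the way, in this order (a step that is already met when the one before it is completed fails the run):
1. the red key is fully home in the lock, gripped, before the lock is turned (z of red_key_bow in the frame of keyhole below 0.0275 m and horizontal distance between red_key_bow and keyhole below 0.004 m and angle between the z axis of red_key_bow and the z axis of keyhole, either way round below 0.12 rad and contact force between red_key and the fingers above 1 N and value of joint cylinder below 0.4 rad), for 0.1 s.
2. the key, still home, has turned the lock a quarter clockwise (value of joint cylinder above 1.35 rad and z of red_key_bow in the frame of keyhole below 0.0285 m and horizontal distance between red_key_bow and keyhole below 0.005 m), for 0.2 s.
At the end, for the whole second after the job is handed in: Red key still gripped and home in the lock (within 3.5 mm of fully in, 5 mm of the axis, 0.12 rad of upright), cylinder held still at 1.35 rad or more, door ajar 0.18 rad or more; black key within 12 mm, cup, jar and magnifying glass within 30 mm of their starts (all of step 2 and velocity of joint cylinder between -0.1 and 0.1 rad/s and value of joint door above 0.18 rad and angle between the z axis of red_key_bow and the z axis of keyhole, either way round below 0.12 rad and contact force between red_key and the fingers above 2 N and distance of black_key_bow from where it was at the start of the episode below 0.012 m and distance of each of cup_centre, jar_centre, magnifier_lens from where it was at the start of the episode below 0.03 m); the arm keeps its last pose, push and grip.
It fails at once if the black key is pulled out of its slot (distance of black_key_bow from where it was at the start of the episode above 0.015 m).
It fails at once if the cup, jar or magnifying glass is knocked about (distance of any of cup_centre, jar_centre, magnifier_lens from where it was at the start of the episode above 0.04 m).
It also fails if it takes over 53 s, if anything falls off the work surface, if the arm or the gripper's body presses on something with over 40 N, if the wrist force passes 120 N, or if a joint passes its speed limit or range.

## Robot

A 6-joint arm with a two-finger parallel gripper is mounted at the origin on the work surface. World frame = base frame: x ahead of the robot, y to its left, z up, the work surface at z = 0. Lengths are in m, angles in rad, forces in N, time in s.
With the tool pointing down it reaches from about 0.35 to 0.975 m from the base axis. Payload 7.1 kg.
Tool frame: the origin (TCP) lies midway between the tips of the shut fingers; the grasp point (between the pads) lies 19 mm behind it; z points along the fingers, y is the direction in which the jaws open and shut (so a half turn about z gives the same grasp; the last joint's range is limited). The gripper opens to 88 mm and grips with 3 to 60 N. Pads are 20 mm wide; open, the fingers measure 115 mm over their backs; the gripper's body (75 mm by 178 mm) begins 61 mm behind the grasp point.
Start: joints at [1.267, 0.423, 1.63, -0, 1.089, -0.019], TCP at [0.176, 0.6, 0.223] pointing down, gripper open.
Joint ranges: [-3, 3], [-0.9, 2.11], [0.09, 2.58], [-1.31, 4.45], [0.11, 2.69], [-2.54, 2.54]. Speed limits (rad/s): [2.39, 2.39, 3.01, 3.14, 3.14, 3.14].

## Interface

Orientations are given as a unit quaternion [w, x, y, z].
In Python, from station import arm gives the robot as it stands. The module is installed in compiled form; this text tells all that it offers.
- The arm moves only by the shell command python3 -m creep 'ROWS' [FORCE]. ROWS is a JSON object of lists of equal length, an entry for each row: "grip": the gripper's target within -1 to 1 (shut at 1, half-way at 0, fully open at -1); "translation": the shift along the tool's x, y, z in m, a list of three; "roll": the turn about the tool's z in degrees. A call has 1 to 12 rows; each row shifts and turns the commanded pose from where the row before left it, along the tool's axes as they then stand; what a row does not reach is not made up. A row lasts 1/10 s, in which the tool goes at most 50 mm and 8.59 degrees, less where a joint would pass 70% of its speed; a pose out of reach is approached as far as the arm can. A call is refused whole if a number of a shift passes 0.05 or a number of a turn 8.59, either way. A call with a gripper value outside its range is refused whole. The fingers move at their own pace and stop on an object; FORCE is the grip in N (left out, the last holds). Time passes only in rows, so rows that do not move let the fingers close. It gives the time, the measured TCP pose, the force and the opening at its end, in the units of the state.
- arm.get_obs(): the state, without advancing time (a new reading comes with each control period).
- arm.get_image(name): name is "scene" or "top" or "wrist"; returns the picture (400x640x3 uint8, red, green, blue); there is no depth.
- arm.get_calibration(name): a dict with "K" (3x3 intrinsics, pixels), "k1" (the pictures are not rectified: a ray, as slopes to the right and down, at radius r is drawn at 1 + k1 r^2 times it, then the intrinsics apply), "T" (4x4, takes a point from camera to world coordinates). Camera axes: x right, y down, z forward; pixel columns grow to the right and rows downward; lengths in m; the calibration is good to about 2 mm. A picture is of the moment at which its call begins: read the wrist's pose just before it. get_calibration takes no time and is no camera call; for the wrist camera it gives the pose at the moment of the call.
- arm.sign_off(): hands the job in, once; it reports no verdict.
The state is a dict: "t": time; "q": joint angles; "joint_velocities": joint speeds; "effort": joint torques, N m; "position": TCP position; "ee_rot": TCP orientation; "contact_force": force on the tool from outside, world axes, zero at the start; "torque": the same for the moment, N m; "finger_gap": finger opening in m.
Only numpy, scipy, OpenCV 4.12 (cv2) and the standard library are available. Lean on these libraries where they do the work, as an engineer would, in place of code of your own. Each camera call takes 0.05 s, during which the arm holds its last target. There are 200 camera calls.

## Working session

There is one attempt and no reset: what is moved stays moved. The work goes in short steps, Python scripts to look and compute and a shell command to move; the robot and the scene stay as the last step left them, time stands still between calls to the robot, and variables do not carry over. Pictures are saved under pics/ and viewed, about 8 in all and at most 12, crops included, and the job is handed in when it is done.

```bash
mkdir -p pics; cat > h.py <<'E'
import numpy as np, cv2
from station import arm
def ray(cal,u,v):
    K=np.array(cal["K"]);T=np.array(cal["T"]);k=cal["k1"]
    d=np.array([(u-K[0,2])/K[0,0],(v-K[1,2])/K[1,1]]);s=d.copy()
    for _ in range(30): s=d/(1+k*(s@s))
    return T[:3,3],T[:3,:3]@np.array([s[0],s[1],1])
def onz(cal,u,v,z):
    o,d=ray(cal,u,v); return o+d*(z-o[2])/d[2]
def proj(cal,P):
    K=np.array(cal["K"]);T=np.array(cal["T"]);p=T[:3,:3].T@(np.array(P)-T[:3,3]);s=p[:2]/p[2]
    s=s*(1+cal["k1"]*(s@s));return np.array([K[0,0]*s[0]+K[0,2],K[1,1]*s[1]+K[1,2]])
def save(name,im,crop=None,f=1):
    if crop: x0,y0,x1,y1=crop; im=im[y0:y1,x0:x1]
    im=cv2.resize(im,None,fx=f,fy=f,interpolation=cv2.INTER_CUBIC)
    cv2.imwrite("pics/"+name,im[...,::-1])
E
python3 - <<'E'
from h import *
a=arm.get_image("top");b=arm.get_image("scene")
np.save("top0.npy",a);np.save("scene0.npy",b)
save("top.png",a);save("scene.png",b)
for n in("top","scene","wrist"):
    c=arm.get_calibration(n);print(n,np.round(c["K"],1).tolist(),c["k1"],np.round(c["T"],3).tolist())
o=arm.get_obs();print(o)
E
```

```text
top [[461.7, 0.0, 317.9], [0.0, 461.7, 201.2], [0.0, 0.0, 1.0]] -0.11192652317394543 [[0.116, -0.971, 0.21, 0.4], [-0.993, -0.113, 0.026, -0.044], [-0.001, -0.211, -0.977, 1.042], [0.0, 0.0, 0.0, 1.0]]
scene [[393.3, 0.0, 321.2], [0.0, 393.3, 201.2], [0.0, 0.0, 1.0]] -0.008726640994439627 [[0.031, 0.785, -0.619, 1.079], [0.999, -0.029, 0.013, -0.03], [-0.008, -0.619, -0.785, 0.742], [0.0, 0.0, 0.0, 1.0]]
wrist [[311.2, 0.0, 321.3], [0.0, 311.2, 200.0], [0.0, 0.0, 1.0]] -0.010716643393142425 [[0.282, 0.922, 0.264, 0.103], [0.959, -0.271, -0.079, 0.621], [-0.001, 0.276, -0.961, 0.383], [0.0, 0.0, 0.0, 1.0]]
{'t': 0.1, 'q': array([ 1.26696185e+00,  4.23768559e-01,  1.63055875e+00, -5.02892511e-05,
        1.08862194e+00, -1.90101618e-02]), 'joint_velocities': array([ 6.52111882e-04, -1.55985011e-03, -2.35798486e-03,  1.55864112e-03,
       -1.27909337e-03,  4.87792677e-05]), 'effort': array([ 3.13237308e-06, -5.45610702e+01, -2.74323767e+01,  6.44546072e-02,
        1.89482857e-02, -6.50521685e-06]), 'position': array([0.17546879, 0.59936201, 0.2219984 ]), 'ee_rot': array([-8.70367655e-05,  1.41919676e-01,  9.89877944e-01, -6.73056998e-04]), 'contact_force': array([ 0.29423073,  0.46092831, -0.31441944]), 'torque': array([-0.00010315,  0.00979165,  0.00427004]), 'finger_gap': 0.08808759892800011}
```

View pics/top.png

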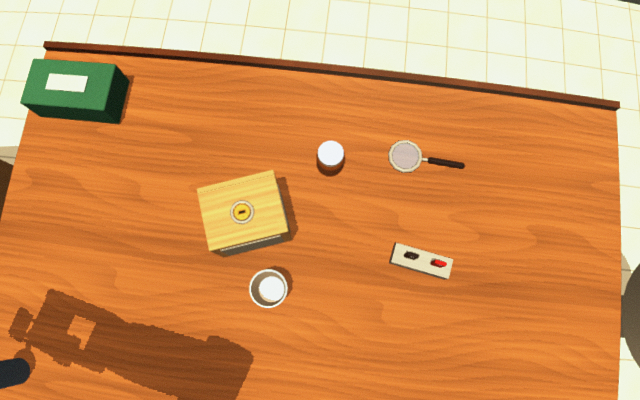

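View pics/scene.png

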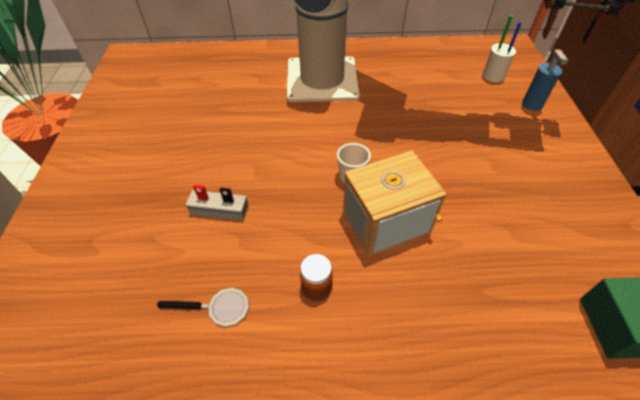

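The top view shows the cabinet near (243,212) and the case near (421,260), with the red key on the right at (438,263). In the scene view the case is at (217,203) and the keyhole at (394,180). I'll enlarge these to measure them.

```bash
python3 - <<'E'
from h import *
a=np.load("top0.npy");b=np.load("scene0.npy")
def c(im,x0,y0,w,h,f): 
    o=cv2.resize(im[y0:y0+h,x0:x0+w],None,fx=f,fy=f,interpolation=cv2.INTER_CUBIC)
    for i in range(0,w,10): cv2.line(o,(i*f,0),(i*f,6 if i%50 else 14),(0,255,0),1)
    for i in range(0,h,10): cv2.line(o,(0,i*f),(6 if i%50 else 14,i*f),(0,255,0),1)
    return o
o=np.zeros((600,800,3),np.uint8)
o[:300,:400]=c(a,380,230,80,60,5)
o[:300,400:]=c(a,193,165,100,75,4)
o[300:,:400]=c(b,175,170,80,60,5)
o[300:,400:]=c(b,335,145,100,75,4)
save("m1.png",o)
E
```

```text
(no output)
```

View pics/m1.png

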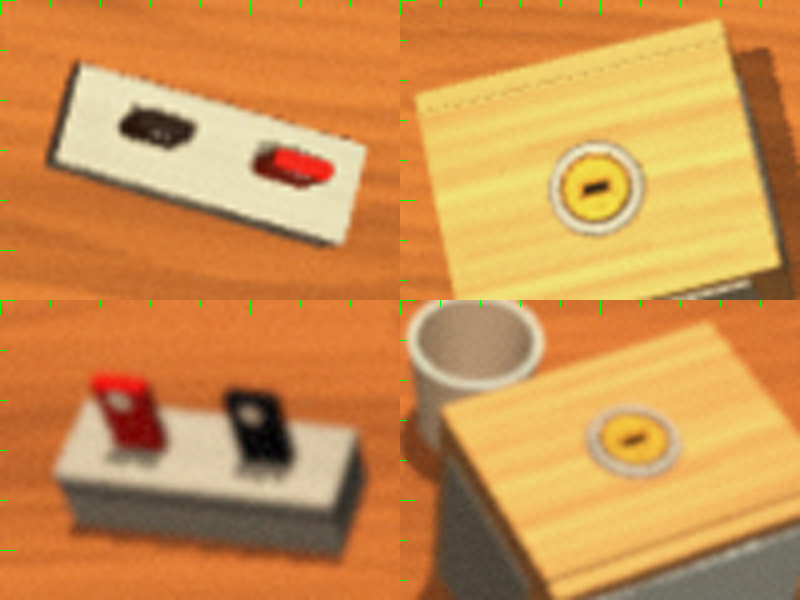

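```bash
python3 - <<'E'
from h import *
t=arm.get_calibration("top");s=arm.get_calibration("scene")
def ang(p,q): d=(q-p)[:2]; return np.degrees(np.arctan2(d[1],d[0])),np.linalg.norm(d)
C=[onz(t,*p,.038) for p in((396,243),(453.2,259.4),(448.8,278.8),(390.4,262.6))]
print("case top",np.mean(C,0),ang(C[1],C[0]),ang(C[2],C[3]),ang(C[3],C[0]),ang(C[2],C[1]))
D=[onz(s,*p,.038) for p in((186.4,204.6),(243,211),(246.4,196),(192.4,190))]
print("case scene",np.mean(D,0),ang(D[0],D[1]),ang(D[3],D[2]))
print("keyhole",onz(t,242,211.75,.144),onz(s,393.25,180,.144))
R=[onz(t,*p,.14) for p in((196.75,188.75),(273.5,170),(288,231.25))]
print("roof centre",(R[0]+R[2])/2,ang(R[1],R[0]),ang(R[2],R[1]))
print("slot",ang(onz(t,245.5,210.75,.144),onz(t,238.75,212.75,.144)))
print("redtop top",onz(t,380+303/5,230+165/5,.084),"black")
print("cup",onz(t,268,290,.075),"jar",onz(t,330,153,.085))
o=arm.get_obs();import scipy.spatial.transform as S
w,x,y,z=o["ee_rot"];print(S.Rotation.from_quat([x,y,z,w]).as_matrix().round(3))
E
```

```text
case top [ 0.50961242 -0.25850383  0.038     ] (np.float64(80.30947252915459), np.float64(0.13049844267178742)) (np.float64(80.81028438854388), np.float64(0.13187639809637836)) (np.float64(-10.957421350795919), np.float64(0.044890292565728726)) (np.float64(-9.19208438631171), np.float64(0.04372828124677259))
case scene [ 0.51193289 -0.2568316   0.038     ] (np.float64(80.00126157195032), np.float64(0.13263043820563902)) (np.float64(79.85992293833841), np.float64(0.1302813733374035))
keyhole [0.5541279  0.12727382 0.144     ] [0.55820879 0.12705842 0.144     ]
roof centre [0.55881094 0.12935164 0.14      ] (np.float64(110.75192475525013), np.float64(0.160246692548538)) (np.float64(20.634674377780787), np.float64(0.12937872304254505))
slot (np.float64(113.54935084388279), np.float64(0.013961746154444517))
redtop top [ 0.50455019 -0.28763605  0.084     ] black
cup [0.40906394 0.06250534 0.075     ] jar [ 0.71503329 -0.03214937  0.085     ]
[[-0.96   0.281 -0.   ]
 [ 0.281  0.96  -0.001]
 [-0.    -0.001 -1.   ]]
```

Case: y axis at 80.2°, and the red key at about (0.506, -0.287). Keyhole: about (0.556, 0.127), cabinet yaw about 20.8°. First I roll the jaws onto the key's flat faces, then travel over.

```bash
python3 -m creep '{"grip":[-1,-1,-1,-1,-1,-1,-1,-1,-1,-1,-1,-1],"translation":[[0,0,0],[0,0,0],[0,0,0],[0,0,0],[0,0,0],[0,0,0],[0,0,0],[0,0,0],[0,0,0],[0,0,0],[0,0.04,0],[0,0.04,0]],"roll":[8.35,8.35,8.35,8.35,8.35,8.35,8.35,8.35,8.35,8.35,0,0]}' 45
python3 -m creep '{"grip":[-1,-1,-1,-1,-1,-1,-1,-1,-1,-1,-1,-1],"translation":[[0,0.04,0],[0,0.04,0],[0,0.04,0],[-0.02,0.03,0],[-0.04,0.02,0],[-0.04,0.02,0],[-0.04,0.02,0],[-0.04,0.02,0],[-0.04,0.02,0],[-0.04,0.02,0],[-0.04,0.02,0],[-0.04,0.02,0]],"roll":[0,0,0,0,0,0,0,0,0,0,0,0]}'
python3 -m creep '{"grip":[-1,-1,-1,-1,-1,-1,-1,-1,-1,-1,-1,-1],"translation":[[-0.04,0.01,0],[-0.04,0.01,0],[-0.04,0.01,0],[-0.04,0.01,0],[-0.04,0.01,0],[-0.04,0.01,0],[-0.04,0,0],[-0.04,0,0],[-0.04,0,0],[-0.04,0,0],[0,0,0],[0,0,0]],"roll":[0,0,0,0,0,0,0,0,0,0,0,0]}'
```

```text
t: 1.3
position: [0.2543, 0.5861, 0.2223]
ee_rot: [0.0, 0.764, 0.645, -0.0]
contact_force: [0.6, -0.0, -0.5]
finger_gap: 0.088
t: 2.5
position: [0.5019, 0.1965, 0.2225]
ee_rot: [-0.0, 0.765, 0.644, -0.0]
contact_force: [0.6, -0.1, 0.1]
finger_gap: 0.0881
t: 3.7
position: [0.4923, -0.2066, 0.2223]
ee_rot: [-0.0, 0.766, 0.643, -0.0]
contact_force: [0.1, 0.4, 0.1]
finger_gap: 0.088
```

```bash
python3 -m creep '{"grip":[-1,-1,-1,-1,-1,-1],"translation":[[-0.04,0.014,0.02],[-0.037,0.013,0.02],[0,0,0.03],[0,0,0],[0,0,0],[0,0,0]],"roll":[0,0,0,0,0,0]}'
python3 - <<'E'
from h import *
c=arm.get_calibration("wrist");a=arm.get_image("wrist");np.save("w1.npy",a)
o=arm.get_obs();print(o["position"],o["ee_rot"])
import json;json.dump({k:np.array(v).tolist() for k,v in c.items()},open("w1.json","w"))
for p in((.5056,-.2873,.084),(.5056,-.2873,.038),tuple(o["position"])):print(proj(c,p))
save("w1.png",a)
E
```

```text
t: 4.3
position: [0.5071, -0.2856, 0.154]
ee_rot: [0.001, 0.765, 0.645, 0.0]
contact_force: [0.7, 0.1, 0.1]
finger_gap: 0.088
[ 0.50723976 -0.28583554  0.15423179] [9.36586381e-04 7.64547110e-01 6.44567052e-01 3.92768378e-04]
[320.21929636 213.74038039]
[320.38184819 197.89293948]
[322.22570745 250.45800136]
```

View pics/w1.png

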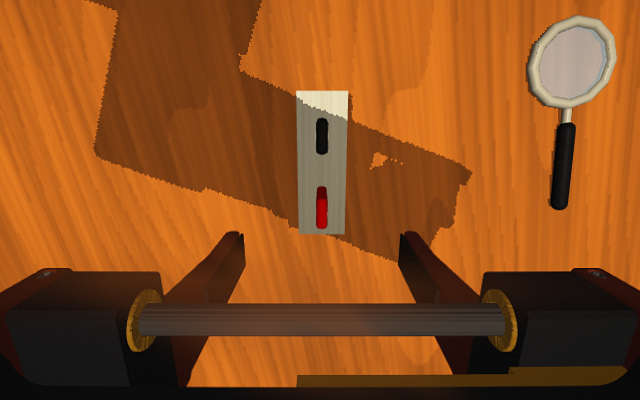

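```bash
python3 - <<'E'
from h import *
import json
c=json.load(open("w1.json"));a=np.load("w1.npy").astype(int)
m=((a[...,0]>150)&(a[...,1]<40)&(a[...,2]<40));m[240:]=0;m[:150]=0;m[:,:290]=0;m[:,350:]=0
ys,xs=np.nonzero(m);print(ys.min(),ys.max(),xs.min(),xs.max())
for r in range(184,232,4): print(r,np.nonzero(a[r,300:345,0]-a[r,300:345,1]>60)[0][[0,-1]]+300)
for p in((322,212),):print(onz(c,*p,.084))
k=[onz(c,*p,.038) for p in((297,91),(348,91),(344.5,233.5),(300,233.5))];print(np.round(k,4),np.mean(k,0))
E
```

```text
200 227 318 325Traceback (most recent call last):
  File "<stdin>", line 6, in <module>
IndexError: index 0 is out of bounds for axis 0 with size 0
```

```bash
python3 - <<'E'
from h import *
import json
c=json.load(open("w1.json"));a=np.load("w1.npy").astype(int)
m=(a[...,0]-a[...,1]>70)&(a[...,1]<60);m[235:]=0;m[:180]=0;m[:,:305]=0;m[:,340:]=0
ys,xs=np.nonzero(m);print(ys.min(),ys.max(),xs.min(),xs.max(),a[185:232:4,322].tolist())
print(onz(c,322,212,.084),onz(c,322,229,.084))
k=[onz(c,*p,.038) for p in((297,91),(348,91),(344.5,233.5),(300,233.5))];C=np.mean(k,0);print(np.round(k,4),C)
for P in ((.5056,-.2873),):
  u=np.array([.17,.985])
  print([proj(c,(P[0]+s*.013*u[0],P[1]+s*.013*u[1],z)) for s in(1,-1) for z in(.038,.084)])
E
```

```text
187 228 316 326 [[126, 107, 87], [82, 0, 0], [82, 0, 0], [80, 4, 0], [162, 3, 0], [171, 0, 0], [173, 4, 0], [170, 1, 0], [170, 1, 0], [170, 2, 0], [169, 0, 0], [128, 98, 77]]
[ 0.50721931 -0.286123    0.084     ] [ 0.50480364 -0.30014543  0.084     ]
[[ 0.5022 -0.1916  0.038 ]
 [ 0.5446 -0.199   0.038 ]
 [ 0.5223 -0.3261  0.038 ]
 [ 0.4803 -0.3189  0.038 ]] [ 0.51235006 -0.25889703  0.038     ]
[array([320.36577561, 184.21118417]), array([320.1977821 , 197.77874634]), array([320.39756345, 211.23788026]), array([320.24024471, 229.23633041])]
```

The wrist view shows the red bow centred at (322,214) with the case edges parallel to the tool axis. The key is at about (0.507, -0.288), 2 mm along tool -x from the TCP. I descend and grip.

```bash
python3 -m creep '{"grip":[-1,-1,-1,-1,-1,-1,1,1,1,1,1,1],"translation":[[-0.002,0,0.03],[0,0,0.03],[0,0,0.03],[0,0,0.018],[0,0,0],[0,0,0],[0,0,0],[0,0,0],[0,0,0],[0,0,0],[0,0,0],[0,0,0]],"roll":[0,0,0,0,0,0,0,0,0,0,0,0]}' 45
python3 -m creep '{"grip":[1,1,1,1],"translation":[[0,0,0],[0,0,0],[0,0,0],[0,0,0]],"roll":[0,0,0,0]}'
```

```text
t: 5.55
position: [0.5059, -0.2886, 0.0448]
ee_rot: [0.0, 0.765, 0.644, 0.0]
contact_force: [0.7, -0.5, -0.5]
finger_gap: 0.0433
t: 5.95
position: [0.5059, -0.2885, 0.0446]
ee_rot: [-0.0, 0.765, 0.644, -0.0]
contact_force: [-0.4, -0.2, -1.1]
finger_gap: 0.0114
```

```bash
python3 -m creep '{"grip":[1,1,1],"translation":[[0,0,0],[0,0,0],[0,0,0]],"roll":[0,0,0]}'
```

```text
t: 6.25
position: [0.5059, -0.2885, 0.0446]
ee_rot: [-0.0, 0.765, 0.644, -0.0]
contact_force: [-0.2, 0.2, -0.7]
finger_gap: 0.0092
```

```bash
python3 -m creep '{"grip":[1,1,1,1,1,1,1,1,1,1,1,1],"translation":[[0,0,-0.005],[0,0,-0.01],[0,0,-0.02],[0,0,-0.03],[0,0,-0.03],[0,0,-0.03],[0,0,-0.03],[0,0,-0.01],[0,0,0],[0,0,0],[0,0,0],[0,0,0]],"roll":[0,0,0,0,0,0,0,0,-7.65,-7.65,-7.65,-7.65]}'
python3 -m creep '{"grip":[1,1,1,1,1,1,1,1,1,1,1,1],"translation":[[0.035,0.02,0],[0.035,0.02,0],[0.035,0.02,0],[0.035,0.02,0],[0.035,0.02,0],[0.035,0.02,0],[0.035,0.02,0],[0.035,0.02,0],[0.035,0.02,0],[0.03,0.01,0],[0.02,0.005,0],[0.005,0,0]],"roll":[0,0,0,0,0,0,0,0,0,0,0,0]}'
python3 -m creep '{"grip":[1,1,1],"translation":[[0,0,0],[0,0,0],[0,0,0]],"roll":[0,0,0]}'
python3 - <<'E'
from h import *
import json
o=arm.get_obs();c=arm.get_calibration("wrist");a=arm.get_image("wrist");np.save("w2.npy",a)
t=arm.get_image("top");s=arm.get_image("scene");np.save("t2.npy",t);np.save("s2.npy",s)
json.dump({k:np.array(v).tolist() for k,v in c.items()},open("w2.json","w"))
p=o["position"];w,x,y,z=o["ee_rot"];print(p,np.degrees(2*np.arctan2(y,x))-90,o["finger_gap"])
g=np.array([p[0],p[1]]);
for P in((.556,.127,.144),(p[0],p[1],p[2]-.0066-.0285),(p[0],p[1],p[2])):print(proj(c,P))
save("w2.png",a[100:400,170:470],f=2)
E
```

```text
t: 7.45
position: [0.5054, -0.2882, 0.2091]
ee_rot: [-0.001, 0.566, 0.825, -0.0]
contact_force: [0.9, 0.6, -0.4]
finger_gap: 0.0087
t: 8.65
position: [0.5562, 0.1284, 0.209]
ee_rot: [-0.0, 0.567, 0.824, -0.0]
contact_force: [1.2, -0.0, -0.7]
finger_gap: 0.0086
t: 8.95
position: [0.557, 0.1254, 0.2096]
ee_rot: [0.0, 0.569, 0.823, -0.0]
contact_force: [-0.7, -0.4, 0.3]
finger_gap: 0.0086
[0.55701275 0.12540709 0.20963317] 20.706470511778676 0.00862846952903238
[321.26111532 211.13709112]
[321.78396775 227.79096694]
[321.81455776 250.21546794]
```

View pics/w2.png

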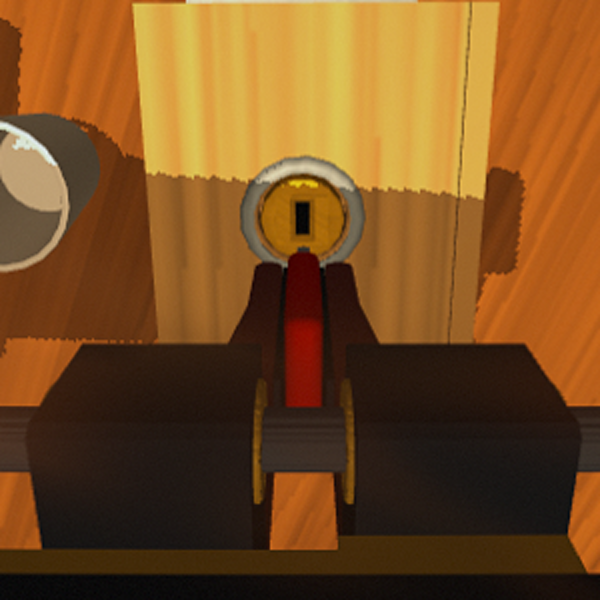

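```bash
python3 - <<'E'
from h import *
import json
c=json.load(open("w2.json"));a=np.load("w2.npy")
g=a[190:232,295:348].max(2).astype(int)
m=np.zeros(a.shape[:2],bool);m[195:222,312:331]=a[195:222,312:331].max(2)<45
ys,xs=np.nonzero(m);print(xs.min(),xs.max(),ys.min(),ys.max(),xs.mean(),ys.mean())
print(onz(c,xs.mean(),(ys.min()+ys.max())/2,.144), proj(c,(.556,.127,.144)))
print(onz(c,321,198,.144),onz(c,321,217,.144))
save("w2z.png",a,(290,170,355,240),8)
E
```

```text
318 324 201 216 320.6732673267327 208.31683168316832
[0.5548319  0.12882692 0.144     ] [321.26111532 211.13709112]
[0.55212898 0.13672546 0.144     ] [0.55748584 0.12247943 0.144     ]
```

View pics/w2z.png

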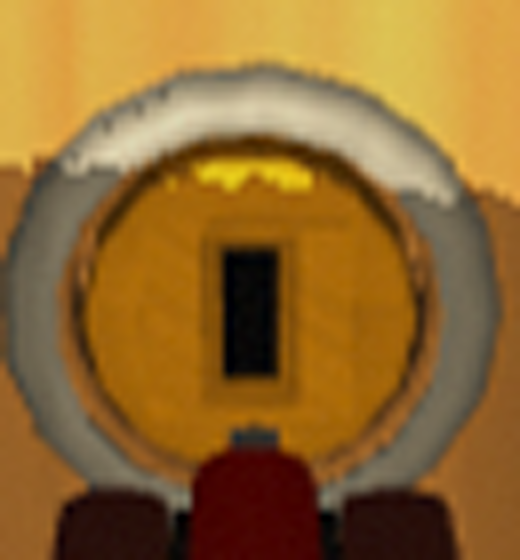

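```bash
python3 - <<'E'
from h import *
import json
c=json.load(open("w2.json"))
p=np.array([.55701,.12541,.20963]);a=np.radians(20.7);x=np.array([-np.sin(a),np.cos(a)]);y=np.array([np.cos(a),np.sin(a)])
sh=p[2]-.0066
for n,off,z in(("tip",.003,sh-.0285),("taper",.006,sh-.02),("root",.006,sh),("bow",.013,sh)):
    q=p[:2]+off*x;r=proj(c,(*q,z));q2=q+.001*x;print(n,r,"px/mm",proj(c,(*q2,z))-r)
k=onz(c,320.75,209.5,.144)
d=k[:2]-p[:2];print(k,"tool dx,dy mm",1e3*d@x,1e3*d@y)
E
```

```text
tip [321.77756892 223.6028113 ] px/mm [-1.37474001e-03 -1.40121154e+00]
taper [321.77953476 223.82768509] px/mm [-1.43390551e-03 -1.46401283e+00]
root [321.79605546 235.85510091] px/mm [-1.55916469e-03 -1.60115206e+00]
bow [321.78503411 224.54215598] px/mm [-1.59510386e-03 -1.63630400e+00]
[0.55516939 0.12809573 0.144     ] tool dx,dy mm 3.1629552628486977 -0.772448598190616
```

The wrist crop shows the slot upright and centred at full-image (320.8,209.5), and the blade tip at (321.4,223.5). The tool still needs about +3.3 mm in x and -0.6 mm in y.

```bash
python3 -m creep '{"grip":[1,1,1,1,1,1],"translation":[[0.0033,-0.0006,0],[0,0,0.01],[0,0,0.01],[0,0,0.006],[0,0,0],[0,0,0]],"roll":[0,0,0,0,0,0]}'
python3 - <<'E'
from h import *
import json
o=arm.get_obs();c=arm.get_calibration("wrist");a=arm.get_image("wrist");np.save("w3.npy",a)
json.dump({k:np.array(v).tolist() for k,v in c.items()},open("w3.json","w"))
p=o["position"];w,x,y,z=o["ee_rot"];print(p,o["ee_rot"],np.degrees(2*np.arctan2(y,x))-90,o["contact_force"])
print(proj(c,(.5552,.1281,.144)),proj(c,(p[0],p[1],p[2]-.0351)))
save("w3z.png",a,(285,180,360,250),8)
E
```

```text
t: 9.7
position: [0.5551, 0.1295, 0.1833]
ee_rot: [-0.0, 0.568, 0.823, -0.0]
contact_force: [0.3, 0.2, -0.1]
finger_gap: 0.0088
[0.55513064 0.12946359 0.18330818] [-2.32030906e-04  5.67937227e-01  8.23071798e-01 -2.61703846e-04] 20.786980728001865 [ 0.27217345  0.17798514 -0.09333124]
[321.21776135 227.35094694] [321.8252641  227.79237904]
```

View pics/w3z.png

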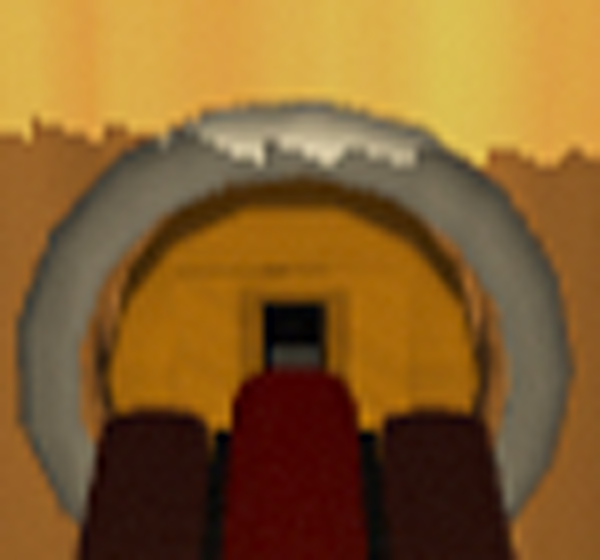

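```bash
python3 -m creep '{"grip":[1,1,1,1],"translation":[[0,0,0],[0,0,0],[0,0,0],[0,0,0]],"roll":[0,0,0,0]}'
python3 - <<'E'
from h import *
import json
c=json.load(open("w3.json"));a=np.radians(20.75);x=np.array([-np.sin(a),np.cos(a)]);y=np.array([np.cos(a),np.sin(a)])
px=lambda u,v:(u/8+285-.5,v/8+180-.5)
k1=onz(c,*px(295,302),.142)[:2]-.0068*x
k2=onz(c,*px(296.5,288),.144)[:2]-.0088*x
b=onz(c,*px(298.5,345),.1482)[:2]-.003*x
b2=onz(c,*px(298.5,345),.1567)[:2]-.006*x
print("slot",k1,k2,"blade",b,b2)
for k in(k1,k2):print([(1e3*(k-q)@x,1e3*(k-q)@y) for q in(b,b2)])
E
```

```text
t: 10.15
position: [0.5553, 0.1295, 0.1839]
ee_rot: [0.0, 0.568, 0.823, 0.0]
contact_force: [0.4, -0.1, -0.3]
finger_gap: 0.0089
slot [0.55535393 0.12800661] [0.55549291 0.12801148] blade [0.55487573 0.13011604] [0.55483319 0.13022933]
[(np.float64(-2.142032239562943), np.float64(-0.30016626051457135)), (np.float64(-2.2630364458863257), np.float64(-0.3005279549868743))]
[(np.float64(-2.1867126647455417), np.float64(-0.16848023112756932)), (np.float64(-2.3077168710689233), np.float64(-0.16884192559987207))]
```

```bash
python3 -m creep '{"grip":[1,1,1,1,1,1,1,1],"translation":[[-0.0018,-0.0002,0],[0,0,0],[0,0,0.003],[0,0,0.003],[0,0,0.002],[0,0,0.002],[0,0,0],[0,0,0]],"roll":[0,0,0,0,0,0,0,0]}'
python3 - <<'E'
from h import *
o=arm.get_obs();print(o["contact_force"],o["torque"])
E
```

```text
t: 10.95
position: [0.5557, 0.1277, 0.1736]
ee_rot: [-0.0, 0.568, 0.823, -0.0]
contact_force: [-0.7, -0.8, -0.3]
finger_gap: 0.0088
[-0.70714275 -0.75920085 -0.29776339] [-0.05193146 -0.01849218  0.03395368]
```

The tip is about 5 mm into the slot with no contact force. I keep pushing.

```bash
python3 -m creep '{"grip":[1,1,1,1,1,1],"translation":[[0,0,0.003],[0,0,0.003],[0,0,0.003],[0,0,0.002],[0,0,0],[0,0,0]],"roll":[0,0,0,0,0,0]}'
```

```text
t: 11.55
position: [0.5562, 0.1274, 0.1627]
ee_rot: [0.0, 0.568, 0.823, 0.0]
contact_force: [1.4, -3.0, -0.7]
finger_gap: 0.0088
```

```bash
python3 -m creep '{"grip":[1,1,1,1,1,1,1],"translation":[[0,0,0.002],[0,0,0.002],[0,0,0.002],[0,0,0.002],[0,0,0.001],[0,0,0],[0,0,0]],"roll":[0,0,0,0,0,0,0]}' 55
```

```text
t: 12.25
position: [0.5562, 0.1273, 0.1539]
ee_rot: [0.001, 0.568, 0.823, 0.0]
contact_force: [2.3, -5.2, 1.9]
finger_gap: 0.009
```

```bash
python3 -m creep '{"grip":[1,1,1,1,1],"translation":[[0,0,0.001],[0,0,0.001],[0,0,0.001],[0,0,0],[0,0,0]],"roll":[0,0,0,0,0]}'
```

```text
t: 12.75
position: [0.5564, 0.1272, 0.1508]
ee_rot: [0.001, 0.568, 0.823, 0.0]
contact_force: [4.4, -4.9, 0.1]
finger_gap: 0.0083
```

```bash
python3 -m creep '{"grip":[1,1,1,1],"translation":[[-0.0003,0,0.001],[0,0,0.001],[0,0,0],[0,0,0]],"roll":[0,0,0,0]}'
```

```text
t: 13.15
position: [0.5565, 0.1271, 0.1504]
ee_rot: [0.001, 0.568, 0.823, 0.0]
contact_force: [-1.4, -5.4, 15.5]
finger_gap: 0.0087
```

```bash
python3 -m creep '{"grip":[1,1,1,1,1,1],"translation":[[0,0,0.001],[0,0,0],[0,0,0],[0,0,0],[0,0,0],[0,0,0]],"roll":[3,-3,-3,3,0,0]}'
python3 - <<'E'
from h import *
o=arm.get_obs();a=arm.get_image("wrist");s=arm.get_image("scene")
print(o["position"],o["contact_force"],o["torque"])
A=cv2.resize(a[170:250,280:365],None,fx=5,fy=5,interpolation=cv2.INTER_CUBIC);B=cv2.resize(s[140:220,350:435],None,fx=5,fy=5,interpolation=cv2.INTER_CUBIC)
save("home.png",np.vstack([A,B])[:800] if 0 else np.hstack([A[:,:400],B[:,:400]]))
E
```

```text
t: 13.75
position: [0.5567, 0.1271, 0.1503]
ee_rot: [0.001, 0.568, 0.823, 0.001]
contact_force: [-4.2, -5.9, 23.0]
finger_gap: 0.009
[0.5566534  0.12713928 0.15034475] [-4.22387828 -5.90556048 22.97072477] [-1.38177502  0.81249937  0.0363018 ]
```

View pics/home.png

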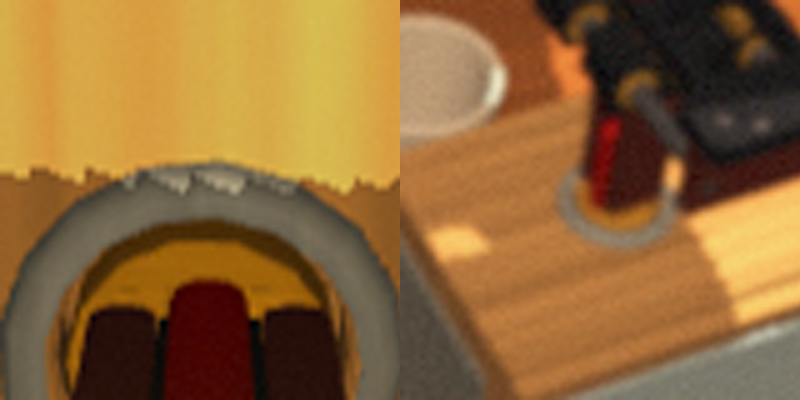

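The wrist and scene crops show the bow seated on the brass disc. z stopped at 0.1503 (0.1506 expected) with 23 N of push, so the key is home. I ease the load and start the clockwise turn.

```bash
python3 -m creep '{"grip":[1,1,1,1,1,1,1,1,1,1,1,1],"translation":[[-0.0003,-0.0005,-0.0008],[0,0,0],[0,0,0],[0,0,0],[0,0,0],[0,0,0],[0,0,0],[0,0,0],[0,0,0],[0,0,0],[0,0,0],[0,0,0]],"roll":[0,0,0,4,5,5,5,5,5,5,0,0]}'
python3 -c "
from h import *
o=arm.get_obs();print(o['torque'],o['q'][5])"
```

```text
t: 15.05
position: [0.5562, 0.1267, 0.1504]
ee_rot: [0.001, 0.784, 0.621, 0.001]
contact_force: [-0.8, -5.5, 16.8]
finger_gap: 0.0086
[-1.25676279  0.43362524  0.01420888] 0.43460065379536406
```

```bash
python3 -m creep '{"grip":[1,1,1,1,1,1,1,1,1,1,1,1],"translation":[[0,0,0],[0,0,0],[0,0,0],[0,0,0],[0,0,0],[0,0,0],[0,0,0],[0,0,0],[0,0,0],[0,0,0],[0,0,0],[0,0,0]],"roll":[5,5,5,5,5,5,5,5,5,5,0,0]}'
python3 -c "
from h import *
o=arm.get_obs();print(o['torque'],o['q'][5])"
```

```text
t: 16.25
position: [0.5553, 0.1267, 0.1504]
ee_rot: [0.0, 0.973, 0.232, -0.0]
contact_force: [-4.3, -6.1, 19.2]
finger_gap: 0.0088
[-1.1240163   1.04647089  0.01296168] 1.3072039343499975
```

```bash
python3 -m creep '{"grip":[1,1,1,1,1,1,1,1],"translation":[[0,0,0],[0,0,0],[0,0,0],[0,0,0],[0,0,0],[0,0,0],[0,0,0],[0,0,0]],"roll":[3,3,3,3,2,0,0,0]}'
python3 - <<'E'
from h import *
o=arm.get_obs();print(o['torque'],o['q'][5])
a=arm.get_image("wrist");s=arm.get_image("scene")
B=cv2.resize(s[130:280,310:460],None,fx=4,fy=4,interpolation=cv2.INTER_CUBIC)
save("turn.png",B)
s0=np.load("scene0.npy");d=np.abs(s0.astype(int)-s).max(2)
E
```

```text
t: 17.05
position: [0.555, 0.1274, 0.1504]
ee_rot: [-0.0, 0.994, 0.111, -0.0]
contact_force: [-5.3, -2.7, 20.5]
finger_gap: 0.0087
[-0.45720069  1.3711752   0.08640054] 1.5514150554260506
```

View pics/turn.png

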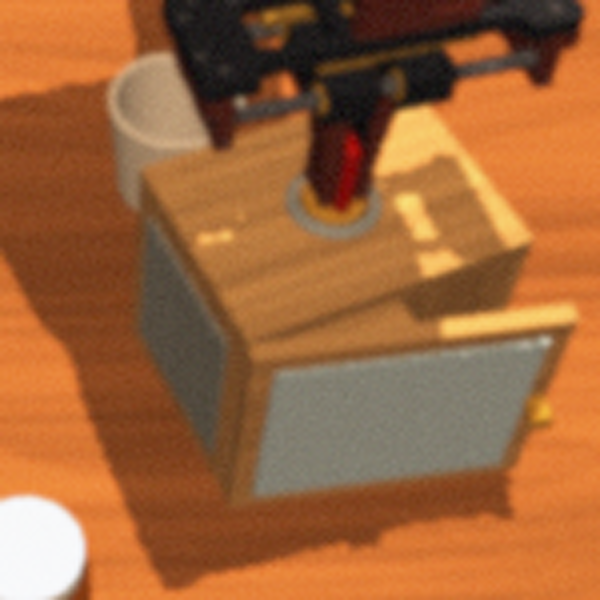

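The crop shows the mirrored door swung open. The roll reached 98° and the moment is starting to rise at the stop. I press 3° more against it to be sure.

```bash
python3 -m creep '{"grip":[1,1,1,1,1],"translation":[[0,0,0],[0,0,0],[0,0,0],[0,0,0],[0,0,0]],"roll":[1.5,1.5,0,0,0]}'
python3 - <<'E'
from h import *
o=arm.get_obs();print(o['torque'],o['q'][5])
c=arm.get_calibration("scene");s=arm.get_image("scene")
t=arm.get_image("top");save("end.png",t)
# door edges: predicted top-edge far corner for opening th
a=np.radians(20.75);X=np.array([np.cos(a),np.sin(a)]);Y=np.array([-X[1],X[0]]);C=np.array([.5554,.128])
h=C+.06*X-.08*Y
for th in(0,.15,.2,.25,.3):
    e=h+.16*(np.cos(th)*Y+np.sin(th)*X);p=proj(c,(*e,.14));print(th,(p-[310,130])*4)
E
```

```text
t: 17.65
position: [0.555, 0.1273, 0.1504]
ee_rot: [-0.0, 0.996, 0.085, -0.0]
contact_force: [-5.9, -2.2, 20.2]
finger_gap: 0.0087
[-0.54417843  1.29258049  0.13677296] 1.6036377770036072
0 [533.3396583  237.42573683]
0.15 [557.6595818  273.06125415]
0.2 [564.47314777 285.59281427]
0.25 [570.59240522 298.41375812]
0.3 [575.98945311 311.49939035]
```

View pics/end.png

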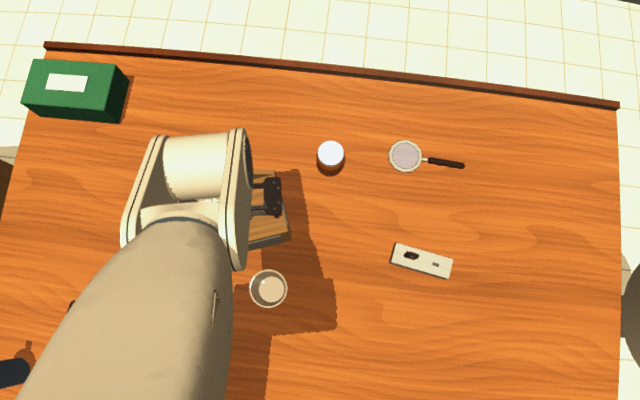

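The moment rose to 0.137 N m, so the key is against the stop. The door corner matches an opening of about 0.25 rad. The top view shows the black key, cup, jar and magnifier at their starting pixels.

```bash
python3 -c "
from station import arm
o=arm.get_obs();print(o['t'],o['finger_gap'],abs(o['joint_velocities']).max());arm.sign_off()"
```

```text
17.75 0.008702721931376287 0.0010961313475253054
the job is handed in; nothing more can be done
```

I took the red key out of the case, pushed it home in the cabinet lock and turned it about 101° clockwise at the gripper. I handed the job in at 17.75 s with the key still gripped. `sign_off` gives no verdict, so the results below are my own checks.

- **Key home:** it stopped at a TCP height of 0.1503 m, against 0.1506 m expected, and held that height with 23 N of push before I turned it. The pins did not stick. It stayed at 0.1504 m through the turn, with about 20 N still on it at the end.
- **Turned to the stop:** the moment about the key rose from 0.013 to 0.137 N m over the last few degrees, so the key is against the stop. I had no direct reading of the cylinder angle.
- **Door:** by eye, its corner in the scene picture matches an opening of about 0.25–0.27 rad. That picture was taken just before the last 3° of turn.
- **Grip:** the finger opening was 8.7 mm on the 9 mm bow, with the grip set to 55 N and the arm still.
- **Bystanders:** by eye in the last top picture, the black key, cup, jar and magnifying glass are where they started.

No check failed. A steady sideways force of about 6 N remained on the key at the end, about what the pins push with.

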